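# Unstack and show the garnet bangle to the inspection camera

### The arm

A 6-joint arm with a two-finger parallel gripper is mounted at the origin on the work surface. World frame = base frame: x ahead of the robot, y to its left, z up, the work surface at z = 0. Lengths are in m, angles in rad, forces in N, time in s.
With the tool pointing down it reaches from about 0.225 to 0.875 m from the base axis. Payload 3.4 kg.
Tool frame: the origin (TCP) lies at the centre of the arm's flange, where the gripper is bolted on; the fingertips stand 173 mm ahead of it and the grasp point (between the pads) lies 155 mm ahead of it (ctrl.nose_length is the distance from the TCP to the fingertips, in m); z points along the fingers, y is the line along which they close (so a half turn about z gives the same grasp; the last joint's range is limited). The gripper opens to 85 mm and grips with 20 to 120 N. Pads are 22 mm wide; open, the fingers measure 114 mm over their backs; the gripper's body (76 mm by 85 mm) begins 54 mm behind the grasp point. The pads swing forward as they close: fully open they stand 13 mm farther back than shut.
Start: joints at [-1.368, 0.276, 1.505, -0, 1.361, -0.121], TCP at [0.183, -0.545, 0.405] pointing down, gripper open.
Joint ranges: [-2.89, 2.89], [-0.75, 2.08], [0.22, 2.7], [-1.18, 4.32], [0.11, 2.71], [-2.7, 2.7]. Speed limits (rad/s): [2.57, 2.57, 3.14, 3.14, 3.14, 3.14].

### API

Orientations are given as a unit quaternion [x, y, z, w].
In Python, from cell import ctrl, optics, close_job, spotter gives the robot as it stands. The module is installed in compiled form; this text tells all that it offers.
- The arm moves only by the tool send_rows, never from a script. Its argument "increments" is a list of rows, each a list of 7 numbers: the shift along the tool's x, y, z in units of 30 mm (1.0 is 30 mm), then the turn, a rotation vector about the tool's x, y, z in units of 6 degrees (1.0 is 6 degrees), then the closure in counts, from 0 (fully open) to 255 (shut). In form: [[tx, ty, tz, wx, wy, wz, jaw], ...]. A call has 1 to 12 rows; each row is the pose to reach, as a shift and turn from the pose commanded when the call began, along the tool's axes at that moment; what a row does not reach only later rows make up. A row lasts 1/12 s, in which the tool goes at most 41.7 mm and 7.16 degrees, less where a joint would pass 70% of its speed; a pose out of reach is approached as far as the arm can. A call with a gripper value outside its range is refused whole. The fingers move at their own pace and stop on an object; "newtons" is the grip in N (left out, the last holds). Time passes only in rows, so rows that repeat a pose let the fingers close. It gives the time, the measured TCP pose, the force and the opening at its end, in the units of the state.
- ctrl.get_obs(): the state, without advancing time (a new reading comes with each control period).
- optics.read_camera(name): name is "scene" or "side" or "wrist"; returns (picture, depth): 420x560x3 uint8, red, green, blue; 420x560 float32, m along the optical axis (not along the pixel's ray), 0 where there is no reading.
- optics.get_calibration(name): a dict with "fx", "fy", "cx", "cy" (pixels), "R" (3x3) and "t" (3): a world point X has camera coordinates R X + t. Camera axes: x right, y down, z forward; pixel columns grow to the right and rows downward; lengths in m; the calibration is good to about 2 mm. A picture is of the moment at which its call begins: read the wrist's pose just before it. get_calibration takes no time and is no camera call; for the wrist camera it gives the pose at the moment of the call.
- close_job(): hands the job in, once; it reports no verdict.
Trained networks look in the newest picture that a camera, given by its name, has taken for a name from the list of things; names that differ only in an ending like _2 or _b are one class to them, and where a whole thing is asked for, a point or a joint stands for the part that bears it (a point fixed in the world has none). Each returns a list of dicts, best first, with "p" (0 to 1); they miss things now and then, are a little off and sometimes report something else, mostly with a low value. They report only what shows in the picture. A call takes as long as a camera call. They do not tell look-alikes from the thing itself.
- spotter.search_frame(camera, name): "at" ([x, y, z] in m, in world coordinates, good to about 4 mm: the middle of the surface that is visible of it).
- spotter.landmark_of(camera, name): "at" ([x, y, z] in m, in world coordinates, good to about 4 mm: a listed point, or the origin of a listed thing).
The state is a dict: "time_s": time; "joints": joint angles; "qd": joint speeds; "tau": joint torques, N m; "ee_pos": TCP position; "orientation": TCP orientation; "force": force on the tool from outside, world axes, zero at the start; "torque": the same for the moment, N m; "width": finger opening in m.
Only numpy, scipy, OpenCV 4.12 (cv2) and the standard library are available. Lean on these libraries where they do the work, as an engineer would, in place of code of your own. Each camera call takes 0.05 s, during which the arm holds its last target. There are 200 camera calls.

### The job

Two bangles are stacked on one of the stepped mandrels: slip the plain silver one off the top and fully down onto the empty mandrel, then lift off the gold one with the red stone and show it to the inspection camera, in the air with the stone on the lens axis, 100 mm from the front glass and squarely facing it, the band level across the picture. Finish while still holding it there, steady and touching nothing but your fingers, for a colleague to inspect the setting. Do not bump the camera or shove the mandrels, and leave the tools on the bench where they are.

Things in the scene. Friction and masses are not known exactly. Their poses are not given: they have to be found in the camera images.
- red_bangle_center (a point): Centre (half-way up, on the ring axis) of the gold bangle with the RED stone: stiff ring, 66 mm outside, 60 inside, 18 tall, about 130 g. Lies level and loose round the top step of mandrel_a, on its shoulder, centre 94 mm above the bench. x points from the centre out through the stone, z is the ring axis, up at the start; across y the outside of the band is smooth to grip (66 mm wide).
- red_bangle_stone (a point): Front of the red stone: a round cabochon 16 mm across in an 18 mm gold cup that stands out from the band. The point lies 41.5 mm from the bangle's centre along its x axis, half-way up. Same axes as the bangle.
- plain_bangle_center (a point): Centre (half-way up, on the axis) of the plain SILVER bangle: smooth stiff ring, 69.5 mm outside, 60 inside, 18 tall, about 170 g. Starts lying loose on top of the red-stone bangle, centre 112 mm above the bench, only 1.75 mm wider on each side, so fingertips that reach below its lower edge can catch the one beneath. Fully down on the empty mandrel its centre is 94 mm up. z is the ring axis.
- mandrel_a: Dark iron stepped bangle mandrel carrying both bangles; stands loose on the bench, 2.4 kg, round. Steps from below: 84 mm diameter up to 28 mm, 74 up to 55, 63.4 up to 85 (the shoulder a bangle rests on), 56.8 up to 119, then bevelled to 47 at the top, 126 mm. A bangle has 1.6 mm of play all round the top step and comes off straight up. Origin: centre of its underside, z up.
- mandrel_b: The other mandrel, alike in every size, standing empty. Origin: centre of its underside, z up.
- focus (a point): The point in the air on which the camera is focused: on its optical axis, 100 mm in front of its front glass, 190 to 315 mm above the bench. x points from here straight to the lens (the camera looks along -x, down at 11 to 29 degrees), y is level, z is the picture's upright. Wanted: the stone at this point and the bangle's x, y, z along these axes.
- lens (a point): Centre of the camera's front glass (27 mm dark blue disc) in a 70 mm black ring light with a white face. Behind it a short barrel and a black 75 x 50 x 50 mm box, tilting on a white carriage on a 25 mm steel pillar 420 mm tall. Only the foot on the bench reaches nearer to the focus point. Stiff friction holds height and tilt. Axes as focus.
- camera_stand: Foot (white, 190 x 160 x 18 mm) and steel pillar of the inspection camera, fixed to the bench. Origin: under the pillar; the camera looks towards its -x side, z up.
- mallet: Rawhide mallet lying on the bench beyond the mandrels: a tan head 100 mm long and 68 mm across, with a 200 mm wooden handle. Origin: under the head; the handle points to its -y.
- red_pliers: Small pliers with red grips, lying on the bench, 155 mm long, 12 mm high. Origin: under the joint; jaws to its +x.
- black_pliers: Small pliers with black grips, lying on the bench, 145 mm long, 12 mm high. Origin: under the joint; jaws to its +x.
- rubber_puck: Black round rubber block lying on the bench, 84 mm across, 25 mm high. Origin: centre of its underside.
- ring_clamp: Wooden ring clamp lying on the bench, 120 mm long, 33 mm thick, with a brass band. Origin: under its middle; x along it.
Not all that is in view belongs to the job. Leave any brown or turquoise look-alike of the part that bears plain_bangle_center alone.

How it is judged:
By the outcome, as a careful person would: the job done as asked, in the order asked, and still so for the second after the job is handed in, while the arm keeps its last pose, push and grip.
It also fails if it takes over 51 s, if anything falls off the work surface, if the arm or the gripper's body presses on something with over 40 N, if the wrist force passes 120 N, or if a joint passes its speed limit or range.

## Working session

There is one attempt and no reset: what is moved stays moved. The work goes in short steps, Python scripts to look and compute and a tool call to move; the robot and the scene stay as the last step left them, time stands still between calls to the robot, and variables do not carry over. Pictures are saved under pics/ and viewed, on a budget of 10 in all, crops included, one or two more only if the job needs it, and the job is handed in when it is done.

Besides the shell and the picture viewer there is one more tool, called as name([rows], argument=value, ...), one row to a line, values as JSON. send_rows: Moves the arm, as the interface text tells. Its arguments: {"type":"object","properties":{"increments":{"type":"array","items":{"type":"array","items":{"type":"number"}}},"newtons":{"type":"number"}},"required":["increments"]}

```bash
mkdir -p pics; cat > h.py <<'E'
import numpy as np, cv2
from scipy.spatial.transform import Rotation as Rn
from cell import ctrl, optics, close_job, spotter
def shot(n):
    c=optics.get_calibration(n); im,d=optics.read_camera(n); return c,im,d
def save(f,im): cv2.imwrite('pics/'+f,im[:,:,::-1])
def px(c,X):
    p=np.array(c['R'])@np.array(X)+c['t']; return np.array([c['fx']*p[0]/p[2]+c['cx'],c['fy']*p[1]/p[2]+c['cy']])
def cloud(c,d):
    v,u=np.mgrid[:d.shape[0],:d.shape[1]]
    P=np.stack([(u-c['cx'])/c['fx']*d,(v-c['cy'])/c['fy']*d,d],-1)
    return (P-np.array(c['t']))@np.array(c['R'])
def delta(p,R):  # target TCP pos/rot -> units from present measured pose
    o=ctrl.get_obs(); R0=Rn.from_quat(o['orientation'])
    return np.round(R0.inv().apply(np.array(p)-o['ee_pos'])/0.03,3), np.round((R0.inv()*R).as_rotvec(degrees=True)/6,3)
E
python3 - <<'E'
from h import *
for n in ['scene','side']:
    c,im,d=shot(n); save(n+'1.png',im); np.savez(n+'1.npz',im=im,d=d,**c)
    print(n,np.round(-np.array(c['R']).T@c['t'],3))
    for k in ['red_bangle_center','red_bangle_stone','plain_bangle_center','mandrel_a','lens','focus','camera_stand']:
        for r in spotter.landmark_of(n,k)[:4]: print(k,np.round(r['at'],3),round(r['p'],2),px(c,r['at']).round())
E
```

```text
scene [ 1.596 -0.002  0.954]
red_bangle_center [ 0.494 -0.064  0.094] 0.46 [289. 215.]
red_bangle_stone [ 0.491 -0.062  0.114] 0.75 [290. 209.]
red_bangle_stone [ 0.492 -0.021  0.095] 0.66 [302. 215.]
plain_bangle_center [ 0.497 -0.061  0.114] 0.71 [290. 210.]
plain_bangle_center [0.486 0.049 0.009] 0.57 [321. 234.]
plain_bangle_center [ 0.397 -0.14   0.008] 0.47 [270. 216.]
mandrel_a [ 0.489 -0.297  0.004] 0.73 [223. 231.]
mandrel_a [ 0.493 -0.062  0.   ] 0.59 [289. 236.]
lens [ 0.493 -0.062  0.092] 0.68 [290. 215.]
lens [0.587 0.143 0.277] 0.58 [359. 188.]
focus [ 0.42  -0.498 -0.005] 0.19 [174. 218.]
camera_stand [0.64  0.3   0.005] 0.65 [401. 271.]
side [0.409 0.592 0.905]
red_bangle_center [ 0.492 -0.06   0.092] 0.55 [296. 242.]
red_bangle_center [ 0.494 -0.064 -0.   ] 0.47 [295. 261.]
red_bangle_stone [ 0.495 -0.021  0.094] 0.56 [293. 252.]
red_bangle_stone [0.365 0.162 0.001] 0.54 [329. 344.]
red_bangle_stone [0.586 0.145 0.275] 0.18 [237. 253.]
plain_bangle_center [0.489 0.048 0.015] 0.61 [289. 291.]
plain_bangle_center [ 0.4   -0.141  0.009] 0.58 [331. 244.]
plain_bangle_center [ 0.494 -0.06   0.111] 0.45 [296. 237.]
mandrel_a [ 0.497 -0.062  0.004] 0.88 [294. 260.]
mandrel_a [ 0.492 -0.294 -0.004] 0.67 [308. 206.]
lens [0.587 0.143 0.278] 0.66 [237. 252.]
```

```bash
python3 -c "
import cv2,numpy as np
a=cv2.imread('pics/scene1.png');b=cv2.imread('pics/side1.png')
cv2.imwrite('pics/both.png',cv2.resize(np.vstack([a,b]),(800,1200))[:0+1200])
"
```

```text
(no output)
```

View pics/scene1.png

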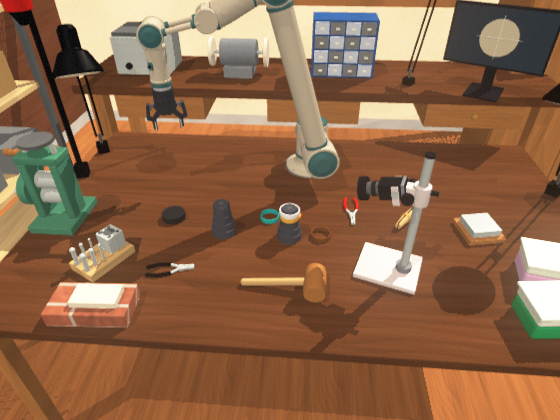

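View pics/side1.png

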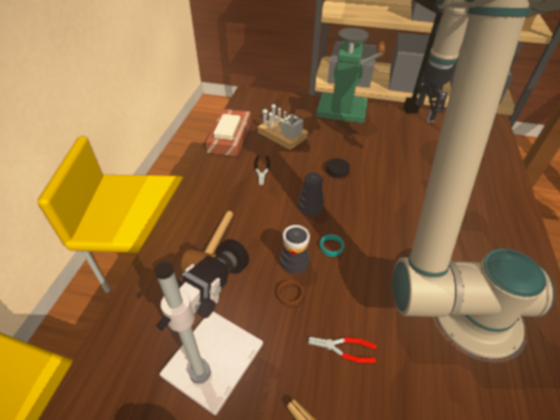

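Stacked mandrel_a is at scene (289,225) and the empty one at (222,218). Candidates for the silver ring: the stack top at (290,208), the turquoise ring at (270,216) and the brown ring at (319,235). I choose the stack top. The camera's lens is at about (359,188).

```bash
python3 - <<'E'
from h import *
o=ctrl.get_obs(); R0=Rn.from_quat(o['orientation']); print(np.round(R0.as_matrix(),3),np.round(o['ee_pos'],4),o['width'],o['time_s'])
c=optics.get_calibration('wrist'); R=np.array(c['R']);print(c['fx'],c['cx'],c['cy'])
pc=-R.T@c['t'];print('cam in tool',R0.inv().apply(pc-o['ee_pos']).round(4)); print('cam axes in tool (cols x,y,z)\n',(R0.inv().as_matrix()@R.T).round(3))
# pre-grasp view pose over A: tool y along world -x
for yaw in (0,180):
    th=np.deg2rad(yaw)
    Rt=Rn.from_matrix(np.array([[0,1,0],[1,0,0],[0,0,-1]]).T)
    Rt=Rn.from_euler('z',yaw,degrees=True)*Rt
    print(yaw,delta([0.495,-0.2,0.42],Rt))
d=np.load('side1.npz');P=cloud(d,d['d']);m=(np.abs(P[...,0]-.59)<.12)&(np.abs(P[...,1]-.17)<.12)&(P[...,2]>.2)
Q=P[m];print(len(Q),Q.min(0),Q.max(0))
E
```

```text
[[ 0.948  0.318  0.   ]
 [ 0.318 -0.948 -0.   ]
 [ 0.     0.    -1.   ]] [ 0.183  -0.5451  0.4048] 0.08548528603262803 0.8
372.3836971965946 280.3296369331287 210.84659280767352
cam in tool [ 0.0779 -0.0004  0.0309]
cam axes in tool (cols x,y,z)
 [[ 0.    -0.954 -0.301]
 [ 1.     0.     0.   ]
 [-0.    -0.301  0.954]]
0 (array([13.522, -7.596, -0.509]), array([ 2.0000e-03,  1.0000e-03, -1.1907e+01]))
180 (array([13.522, -7.596, -0.509]), array([ 1.0000e-03, -2.0000e-03,  1.8093e+01]))
2582 [0.55777402 0.13738385 0.25291751] [0.6665178 0.2899666 0.3375681]
```

```bash
cat >> h.py <<'E'
def pose(h,phi):  # tool x over heading h (deg world), tilt phi deg towards h
    a,p=np.deg2rad([h,phi]); H=np.array([np.cos(a),np.sin(a),0]); Z=np.array([0,0,1.])
    x=np.cos(p)*H+np.sin(p)*Z; z=np.sin(p)*H-np.cos(p)*Z
    return Rn.from_matrix(np.stack([x,np.cross(z,x),z],1))
E
python3 - <<'E'
from h import *
R=pose(71,80); v=R.apply([-.301,0,.954]); p=np.array([.587,.143,.277])-.29*v-R.apply([.078,0,.031]); print(p,delta(p,R))
E
```

```text
[ 0.48888263 -0.14195354  0.33957346] (array([13.944, -9.496,  2.171]), array([ 6.073, 12.328, -7.235]))
```

send_rows([
  [13.944,-9.496,2.171,6.073,12.328,-7.235,45],
  [13.944,-9.496,2.171,6.073,12.328,-7.235,45],
  [13.944,-9.496,2.171,6.073,12.328,-7.235,45],
  [13.944,-9.496,2.171,6.073,12.328,-7.235,45],
  [13.944,-9.496,2.171,6.073,12.328,-7.235,45],
  [13.944,-9.496,2.171,6.073,12.328,-7.235,45],
  [13.944,-9.496,2.171,6.073,12.328,-7.235,45],
  [13.944,-9.496,2.171,6.073,12.328,-7.235,45],
  [13.944,-9.496,2.171,6.073,12.328,-7.235,45],
  [13.944,-9.496,2.171,6.073,12.328,-7.235,45],
  [13.944,-9.496,2.171,6.073,12.328,-7.235,45],
  [13.944,-9.496,2.171,6.073,12.328,-7.235,45],
])

```text
time_s: 1.8
ee_pos: [0.4836, -0.1489, 0.341]
orientation: [0.669, 0.432, 0.493, -0.35]
force: [0.6, -0.5, -0.4]
width: 0.0699
```

```bash
python3 - <<'E'
from h import *
R=pose(71,80);print(delta([.489,-.142,.3396],R))
E
```

```text
(array([0.035, 0.08 , 0.281]), array([ 0.469,  0.924, -0.531]))
```

send_rows([
  [0.035,0.08,0.281,0.469,0.924,-0.531,45],
  [0.035,0.08,0.281,0.469,0.924,-0.531,45],
  [0.035,0.08,0.281,0.469,0.924,-0.531,45],
])

```text
time_s: 2.05
ee_pos: [0.4885, -0.1431, 0.3385]
orientation: [0.626, 0.444, 0.52, -0.374]
force: [0.1, 0.5, 0.9]
width: 0.0704
```

```bash
python3 - <<'E'
from h import *
c,im,d=shot('wrist'); save('w1.png',im); np.savez('w1.npz',im=im,d=d,**c)
for k in ['lens','focus']:
    for r in spotter.landmark_of('wrist',k)[:3]: print(k,np.round(r['at'],4),round(r['p'],2),px(c,r['at']).round())
o=ctrl.get_obs();print(o['ee_pos'],o['joints'],o['width'])
E
```

```text
lens [0.5871 0.1373 0.2788] 0.64 [283. 207.]
[ 0.48783186 -0.1441662   0.34005505] [-0.77703904  0.43496214  1.89435382  1.12914099  1.75424222 -0.83820229] 0.0700236122118533
```

View pics/w1.png

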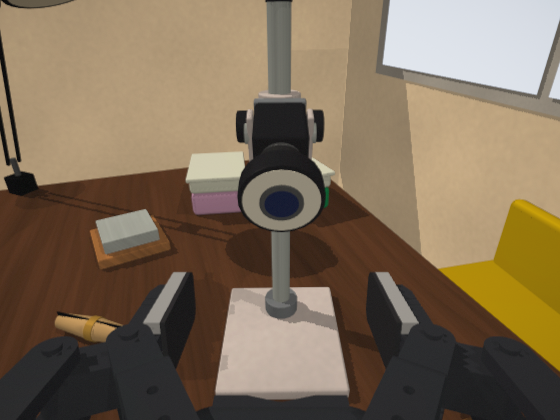

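The lens ring is at (282,203), fully in view, with the fingertips at (180,275) and (378,275). Next I fit the white ring face's plane and centre, and get the fingertip depth.

```bash
python3 - <<'E'
from h import *
w=np.load('w1.npz');im,d=w['im'].astype(int),w['d'];P=cloud(w,d)
v,u=np.mgrid[:420,:560]
m=((u-282)**2+(v-202)**2<46**2)&(im.min(2)>140)&(d>.2)&(d<.36)
Q=P[m]; print(len(Q),d[m].min(),d[m].max())
for _ in range(3):
    c=Q.mean(0); n=np.linalg.svd(Q-c)[2][2]; r=(Q-c)@n; Q=Q[np.abs(r)<max(2*r.std(),.0008)]
n*=np.sign(n[1]); print('rms',r.std(),len(Q)); print('x axis',n,'heading',np.degrees(np.arctan2(n[1],n[0])),'tilt up',np.degrees(np.arcsin(n[2])),'mean',c)
# ellipse of the outer white edge & lens disc
mm=m.astype(np.uint8); cs,_=cv2.findContours(mm,cv2.RETR_CCOMP,cv2.CHAIN_APPROX_NONE)
K=np.array([[w['fx'],0,w['cx']],[0,w['fy'],w['cy']],[0,0,1]]);Rw=w['R'].T;o=-Rw@w['t']
def hit(uv):
    r=Rw@np.linalg.inv(K)@[uv[0],uv[1],1]; return o+r*(((c-o)@n)/(r@n))
for k in sorted(cs,key=len)[-2:]:
    pts=np.array([hit(q[0]) for q in k]); e1=np.cross(n,[0,0,1]);e1/=np.linalg.norm(e1);e2=np.cross(e1,n)
    x,y=(pts-c)@e1,(pts-c)@e2; s=np.linalg.lstsq(np.c_[2*x,2*y,np.ones(len(x))],x*x+y*y,rcond=None)[0]
    print('circle centre',c+s[0]*e1+s[1]*e2,'r',np.sqrt(s[2]+s[0]**2+s[1]**2))
ml=((u-282)**2+(v-203)**2<12**2)&(d>.2); print('lens glass plane offset', np.median((P[ml]-c)@n))
# pillar heading: stand points
mp=(np.abs(u-281)<8)&(v>240)&(v<285)&(d>0); print('pillar',P[mp].mean(0))
# fingertips in tool frame
ob=ctrl.get_obs();R0=Rn.from_quat(ob['orientation']);T=R0.inv().apply((P-ob['ee_pos']).reshape(-1,3)).reshape(P.shape)
f=(d>.02)&(d<.24)&(T[...,2]>.12)&(np.abs(T[...,1])<.07)&(np.abs(T[...,0])<.03); 
print('tips z', np.percentile(T[f][:,2],[50,90,97,99,100]))
for s in(-1,1):
    g=f&(T[...,1]*s>0)&(T[...,2]>.14); print(s,g.sum(),T[g].min(0).round(4),T[g].max(0).round(4))
E
```

```text
Traceback (most recent call last):
ValueError: zero-size array to reduction operation minimum which has no identity
```

```bash
python3 - <<'E'
from h import *
w=np.load('w1.npz');im,d=w['im'].astype(int),w['d']
print(im[200,235:330:6].tolist()); print(d[200,235:330:6]); print(d[160:250:6,282]); print(d[275:400:12,165],(d>0).mean())
E
```

```text
[[134, 99, 114], [52, 50, 45], [143, 136, 119], [143, 136, 119], [103, 99, 88], [33, 36, 48], [24, 28, 49], [23, 29, 49], [23, 29, 49], [24, 27, 50], [18, 26, 48], [54, 52, 52], [143, 136, 119], [143, 135, 119], [144, 136, 120], [20, 62, 37]]
[0.8502521  0.29017612 0.28860608 0.2913301  0.2900351  0.28828317
 0.2868079  0.28699493 0.28765723 0.28756404 0.28779632 0.28838322
 0.2900359  0.29151663 0.29086357 0.8713112 ]
[0.27399662 0.27024624 0.2732176  0.27684826 0.27956554 0.280566
 0.28554055 0.28880548 0.29311526 0.29689756 0.305938   0.30932742
 0.4852286  0.4882586  0.49496505]
[0.65902364 0.13272716 0.12470297 0.1178553  0.11231501 0.11522671
 0.11565384 0.08823057 0.08497415 0.08048268 0.07825176] 0.9960374149659864
```

```bash
cat > ring.py <<'E'
from h import *
w=np.load('w1.npz');im,d=w['im'].astype(int),w['d'];P=cloud(w,d)
v,u=np.mgrid[:420,:560]
m=((u-282)**2+(v-202)**2<44**2)&(im.min(2)>95)&(d>.2)&(d<.34)
Q=P[m]; print(len(Q))
for _ in range(3):
    c=Q.mean(0); n=np.linalg.svd(Q-c)[2][2]; r=(Q-c)@n; Q=Q[np.abs(r)<2.5*r.std()]
n*=np.sign(n[1]); print('rms',r.std(),len(Q)); print('x axis',n,'heading',np.degrees(np.arctan2(n[1],n[0])),'tilt up',np.degrees(np.arcsin(n[2])),'mean',c)
mm=m.astype(np.uint8); cs,_=cv2.findContours(mm,cv2.RETR_CCOMP,cv2.CHAIN_APPROX_NONE)
K=np.array([[w['fx'],0,w['cx']],[0,w['fy'],w['cy']],[0,0,1]]);Rw=w['R'].T;o=-Rw@w['t']
def hit(uv):
    r=Rw@np.linalg.inv(K)@[uv[0],uv[1],1]; return o+r*(((c-o)@n)/(r@n))
for k in sorted(cs,key=len)[-2:]:
    pts=np.array([hit(q[0]) for q in k]); e1=np.cross(n,[0,0,1]);e1/=np.linalg.norm(e1);e2=np.cross(e1,n)
    x,y=(pts-c)@e1,(pts-c)@e2; s=np.linalg.lstsq(np.c_[2*x,2*y,np.ones(len(x))],x*x+y*y,rcond=None)[0]
    print('circle centre',c+s[0]*e1+s[1]*e2,'r',np.sqrt(s[2]+s[0]**2+s[1]**2))
    el=cv2.fitEllipse(k);a=np.degrees(np.arccos(el[1][0]/el[1][1]));print(el,'incidence',a)
ml=((u-282)**2+(v-203)**2<14**2)&(d>.2); print('lens glass plane offset', np.median((P[ml]-c)@n))
mp=(np.abs(u-281)<5)&(v>240)&(v<285)&(d>.3); print('pillar',P[mp].mean(0))
# foot heading
mf=(v>290)&(v<395)&(im.min(2)>110)&(u>215)&(u<350)&(np.abs(P[...,2]-.018)<.01); print('foot',mf.sum());rc=cv2.minAreaRect((P[mf][:,:2]*1000).astype(np.float32));print(rc)
ob=ctrl.get_obs();R0=Rn.from_quat(ob['orientation']);T=R0.inv().apply((P-ob['ee_pos']).reshape(-1,3)).reshape(P.shape)
for s in(-1,1):
    g=(d>.02)&(d<.24)&(T[...,1]*s>0)&(T[...,2]>.10)&(np.abs(T[...,0])<.03); print(s,g.sum(),T[g].min(0).round(4),T[g].max(0).round(4), np.percentile(T[g][:,2],[90,98]))
E
python3 ring.py
```

```text
2423
rms 0.000499493304291002 2370
x axis [0.30607118 0.91872508 0.24952889] heading 71.57462227723249 tilt up 14.449636208420005 mean [0.58884481 0.14557186 0.2820173 ]
circle centre [0.58915013 0.14670658 0.27746493] r 0.018801342390635505
((281.1434631347656, 202.32369995117188), (37.082218170166016, 46.2905387878418), 89.27134704589844) incidence 36.767068437997885
circle centre [0.58905129 0.14629446 0.27910354] r 0.030469405089940723
((281.1827087402344, 199.42230224609375), (59.257057189941406, 77.73263549804688), 88.47451782226562) incidence 40.33094432410783
lens glass plane offset -0.002650732936510355
pillar [0.63894308 0.29310983 0.10868542]
foot 11190
((625.6879272460938, 256.2076721191406), (180.8091583251953, 158.14505004882812), 71.439453125)
-1 14246 [-0.0135 -0.0674  0.1   ] [ 1.720e-02 -1.000e-04  1.682e-01] [0.14671418 0.16061766]
1 14395 [-0.0138  0.0001  0.1   ] [0.0172 0.0685 0.1686] [0.14690698 0.16083425]
```

Lens axis: heading 71.5°, tilt 14.4°. Both the foot and the ring ellipse agree. At 70 mm opening the tips are 168 mm from the TCP. Next I look at B from above, then A.

```bash
python3 - <<'E'
from h import *
R=pose(90,0);print(delta([.492,-.296,.38],R))
E
```

```text
(array([ 0.464,  1.791, -4.898]), array([  2.202, -13.147,  -2.677]))
```

send_rows([
  [0.464,1.791,-4.898,2.202,-13.147,-2.677,0],
  [0.464,1.791,-4.898,2.202,-13.147,-2.677,0],
  [0.464,1.791,-4.898,2.202,-13.147,-2.677,0],
  [0.464,1.791,-4.898,2.202,-13.147,-2.677,0],
  [0.464,1.791,-4.898,2.202,-13.147,-2.677,0],
  [0.464,1.791,-4.898,2.202,-13.147,-2.677,0],
  [0.464,1.791,-4.898,2.202,-13.147,-2.677,0],
  [0.464,1.791,-4.898,2.202,-13.147,-2.677,0],
  [0.464,1.791,-4.898,2.202,-13.147,-2.677,0],
  [0.464,1.791,-4.898,2.202,-13.147,-2.677,0],
  [0.464,1.791,-4.898,2.202,-13.147,-2.677,0],
  [0.464,1.791,-4.898,2.202,-13.147,-2.677,0],
])

```text
time_s: 3.2
ee_pos: [0.4916, -0.2955, 0.3814]
orientation: [0.707, 0.708, -0.001, 0.003]
force: [-0.2, 1.1, -0.2]
width: 0.0856
```

send_rows([
  [0,0,0,0,0,0,0],
  [0,0,0,0,0,0,0],
  [0,0,0,0,0,0,0],
])

```text
time_s: 3.45
ee_pos: [0.492, -0.2958, 0.3796]
orientation: [0.707, 0.707, 0.002, -0.001]
force: [0.5, 1.0, -0.7]
width: 0.0853
```

```bash
cat > mand.py <<'E'
from h import *
import sys
def run(tag):
    o=ctrl.get_obs(); c,im,d=shot('wrist'); save(tag+'.png',im); np.savez(tag+'.npz',im=im,d=d,**c)
    P=cloud(c,d); Z=P[...,2]; r0=np.array(o['ee_pos'])[:2]
    near=np.hypot(P[...,0]-r0[0],P[...,1]-r0[1])<.06
    print('tcp',np.round(o['ee_pos'],4),np.round(pose(90,0).inv().as_matrix()@Rn.from_quat(o['orientation']).as_matrix(),3).tolist())
    for lo,hi in((.1235,.130),):
        m=near&(Z>lo)&(Z<hi); Q=P[m]
        if len(Q)>30: print('slab',lo,hi,len(Q),'enclosing',cv2.minEnclosingCircle((Q[:,:2]*1000).astype(np.float32)),'mean',Q.mean(0),'med z',np.median(Q[:,2]))
    for k in ['mandrel_a','plain_bangle_center','red_bangle_center','red_bangle_stone']:
        for q in spotter.landmark_of('wrist',k)[:2]: print(k,np.round(q['at'],4),round(q['p'],2),px(c,q['at']).round())
    return o,c,im,d,P
if __name__=='__main__': run(sys.argv[1])
E
python3 mand.py b1; python3 -c "
from h import *;print(delta([.494,-.062,.38],pose(90,0)))"
```

```text
tcp [ 0.492  -0.2958  0.3796] [[1.0, -0.0, 0.003], [0.0, 1.0, 0.001], [-0.003, -0.001, 1.0]]
slab 0.1235 0.13 4593 enclosing ((487.1997985839844, -293.731201171875), 25.727949142456055) mean [ 0.48724233 -0.29279312  0.12581074] med z 0.12584589921063516
mandrel_a [ 0.4864 -0.3002 -0.0006] 0.77 [273. 184.]
(array([ 7.793,  0.059, -0.014]), array([-0.003, -0.032,  0.008]))
```

View pics/b1.png

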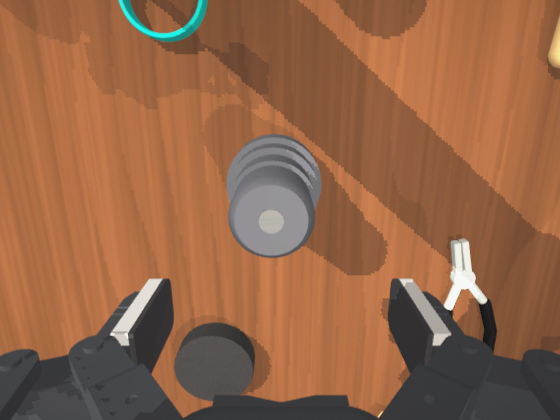

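Mandrel B's top centre shows as a light disc at (271,221). The turquoise ring at (165,10) is clear of it. Now over to A.

send_rows([
  [7.793,0.059,-0.014,0,0,0,0],
  [7.793,0.059,-0.014,0,0,0,0],
  [7.793,0.059,-0.014,0,0,0,0],
  [7.793,0.059,-0.014,0,0,0,0],
  [7.793,0.059,-0.014,0,0,0,0],
  [7.793,0.059,-0.014,0,0,0,0],
  [7.793,0.059,-0.014,0,0,0,0],
  [7.793,0.059,-0.014,0,0,0,0],
])

```text
time_s: 4.37
ee_pos: [0.4939, -0.0604, 0.3801]
orientation: [0.705, 0.709, 0.001, -0.001]
force: [-0.2, -0.8, -0.3]
width: 0.0852
```

```bash
python3 mand.py a1; cat > ctr.py <<'E'
from h import *
import sys
def ray(w,uv,z):
    Rw=w['R'].T;o=-Rw@w['t'];r=Rw@np.array([(uv[0]-w['cx'])/w['fx'],(uv[1]-w['cy'])/w['fy'],1]);return o+r*(z-o[2])/r[2]
if __name__=='__main__':
  for t in ('b1','a1'):
    w=np.load(t+'.npz');P=cloud(w,w['d']);g=w['im'].max(2).astype(int)
    m=(np.abs(P[...,2]-.126)<.006)&(np.hypot(P[...,0]-.49,P[...,1]-(-.294 if t=='b1' else -.062))<.03)
    th=(np.percentile(g[m],99)+np.median(g[m]))/2; k=(m&(g>th)).astype(np.uint8)
    n,l,s,cc=cv2.connectedComponentsWithStats(k); i=1+np.argmax(s[1:,4]); print(t,'disc px',cc[i],s[i],ray(w,cc[i],.126))
    for z in (.126,):
        mm=(np.abs(P[...,2]-z)<.0012)&m; Q=P[mm]; x=Q[:,:2]
        c0=ray(w,cc[i],.126)[:2]; r=np.hypot(*(x-c0).T); print('r pct',np.percentile(r,[90,97,100]),'mid',(x.min(0)+x.max(0))/2)
E
python3 ctr.py
```

```text
tcp [ 0.4939 -0.0604  0.3801] [[1.0, 0.005, 0.002], [-0.005, 1.0, -0.0], [-0.002, 0.0, 1.0]]
slab 0.1235 0.13 4489 enclosing ((496.47906494140625, -61.37416076660156), 25.847936630249023) mean [ 0.49613895 -0.06080222  0.12581862] med z 0.12586076083195644
mandrel_a [ 0.4933 -0.0602  0.003 ] 0.89 [279. 180.]
mandrel_a [ 0.4909 -0.2962  0.0013] 0.64 [276. 381.]
b1 disc px [270.9483871  221.06236559] [259 210  25  23 465] [ 0.48709202 -0.2944666   0.126     ]
r pct [0.02293795 0.0239891  0.02606935] mid [ 0.4871417  -0.29384452]
a1 disc px [242.89270386 222.84120172] [231 178  42  87 466] [ 0.47092121 -0.06073936  0.126     ]
r pct [0.04317516 0.04655312 0.04897995] mid [ 0.49572653 -0.06181124]
```

View pics/a1.png

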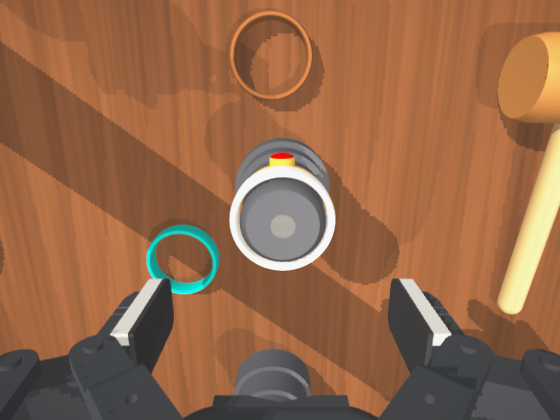

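```bash
python3 - <<'E'
from ctr import *
w=np.load('a1.npz');im=w['im'].astype(int);P=cloud(w,w['d']);v,u=np.mgrid[:420,:560]
g=im.max(2);k=((g>np.median(g[215:235,262:272])+12)&((u-283)**2+(v-226)**2<20**2)); print('disc',u[k].mean(),v[k].mean(),k.sum(),ray(w,(u[k].mean(),v[k].mean()),.126))
mx,mn=im.max(2),im.min(2)
s=(mn>150)&(mx-mn<45)&((u-282)**2+(v-218)**2<62**2)
cs,_=cv2.findContours(s.astype(np.uint8),cv2.RETR_EXTERNAL,cv2.CHAIN_APPROX_NONE);cc=max(cs,key=len)
pts=np.array([ray(w,q[0],.121)[:2] for q in cc]);
x,y=pts.T;q=np.linalg.lstsq(np.c_[2*x,2*y,np.ones(len(x))],x*x+y*y,rcond=None)[0];print('silver',q[:2],np.sqrt(q[2]+q[0]**2+q[1]**2), cv2.minEnclosingCircle((pts*1000).astype(np.float32)))
r=(im[...,0]>140)&(im[...,1]<60)&(im[...,2]<60)&(np.abs(u-282)<20)&(v<180); print('red px',u[r].mean(),v[r].mean(),r.sum(),P[r].mean(0), ray(w,(u[r].mean(),v[r].mean()),.1))
go=(im[...,0]>180)&(im[...,1]>120)&(im[...,2]<90)&(np.abs(u-282)<20)&(v<180);print('gold',P[go].mean(0),u[go].mean())
E
```

```text
disc 282.48394004282653 225.97216274089936 467 [ 0.49609022 -0.06273421  0.126     ]
silver [ 0.49574537 -0.06053349] 0.03468578732358681 ((495.4304504394531, -60.552738189697266), 35.70101547241211)
red px 281.5 155.4468085106383 94 [ 0.49532211 -0.0215437   0.10200251] [ 0.49532365 -0.02184435  0.1       ]
gold [0.49753467 0.02981411 0.04091213] 284.4386422976501
```

```bash
python3 -c "
from h import *;print(delta([.4955,-.0612,.2745],pose(90.5,0)))"
```

```text
(array([0.04 , 0.048, 3.515]), array([-0.003, -0.024, -0.083]))
```

send_rows([
  [0.03,0.05,1.2,0,0,-0.08,0],
  [0.03,0.05,2.4,0,0,-0.08,0],
  [0.03,0.05,3.2,0,0,-0.08,0],
  [0.03,0.05,3.517,0,0,-0.08,0],
  [0.03,0.05,3.517,0,0,-0.08,0],
  [0.03,0.05,3.517,0,0,-0.08,80],
  [0.03,0.05,3.517,0,0,-0.08,80],
  [0.03,0.05,3.517,0,0,-0.08,80],
  [0.03,0.05,3.517,0,0,-0.08,80],
  [0.03,0.05,3.517,0,0,-0.08,80],
  [0.03,0.05,3.517,0,0,-0.08,80],
], newtons=35)

```text
time_s: 5.53
ee_pos: [0.4961, -0.0606, 0.2762]
orientation: [0.703, 0.711, 0.002, 0.001]
force: [-0.4, -0.9, 7.0]
width: 0.0684
```

```bash
python3 - <<'E'
from h import *
o=ctrl.get_obs();print(o['ee_pos'],o['width'],o['force'])
c,im,d=shot('side');P=cloud(c,d)
p=px(c,[.495,-.06,.105]).astype(int);s=im[p[1]-45:p[1]+45,p[0]-60:p[0]+60];a=cv2.resize(s,(480,360),interpolation=cv2.INTER_CUBIC)
c,im,d=shot('wrist');save('g1.png',np.hstack([a[:, :320+80],cv2.resize(im,(480,360))[:,80:480]]))
E
```

```text
[ 0.49613339 -0.0605907   0.27623114] 0.0683953025128655 [-0.4223125  -0.93835889  6.97215922]
```

View pics/g1.png

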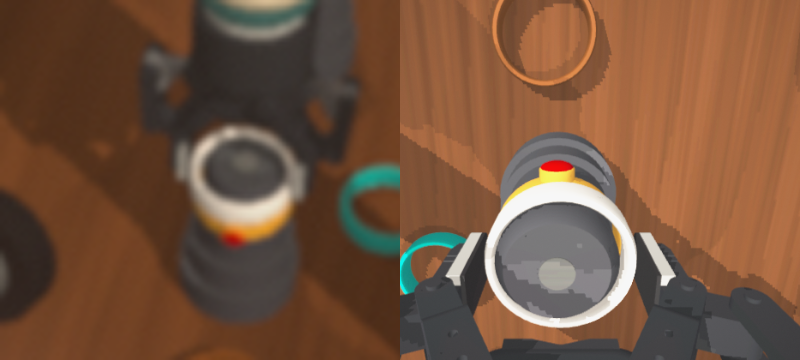

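Silver is between the pads and the red stone sits below at (557,167) in the right half. The 7 N upward force fits the pads pressing the ring down onto the stack as they swung closed. Lifting straight up.

send_rows([
  [0,0,-0.1,0,0,0,80],
  [0,0,-0.3,0,0,0,80],
  [0,0,-0.6,0,0,0,80],
  [0,0,-1.0,0,0,0,80],
  [0,0,-1.6,0,0,0,80],
  [0,0,-2.2,0,0,0,80],
  [0,0,-2.7,0,0,0,80],
  [0,0,-2.7,0,0,0,80],
])

```text
time_s: 6.3
ee_pos: [0.4963, -0.0605, 0.3591]
orientation: [0.703, 0.711, 0.003, 0.002]
force: [0.6, 0.2, -1.2]
width: 0.0685
```

```bash
python3 - <<'E'
from ctr import *
o=ctrl.get_obs();print(o['ee_pos'],o['width'],o['force'])
c,im,d=shot('side');p=px(c,[.495,-.06,.14]).astype(int);s=im[p[1]-45:p[1]+45,p[0]-60:p[0]+60];a=cv2.resize(s,(480,360),interpolation=cv2.INTER_CUBIC)
c,im,d=shot('wrist');np.savez('h1.npz',im=im,d=d,**c);save('h1.png',np.hstack([a[:, :400],cv2.resize(im,(480,360))[:,80:480]]))
im=im.astype(int);P=cloud(c,d);mx,mn=im.max(2),im.min(2);R0=Rn.from_quat(o['orientation']);T=R0.inv().apply((P-o['ee_pos']).reshape(-1,3)).reshape(P.shape)
s=(mn>130)&(mx-mn<45)&(d<.22)&(np.hypot(T[...,0],T[...,1])<.045);Q=T[s]
print(s.sum(),np.percentile(Q[:,2],[1,10,50,90,99]));zt=np.percentile(Q[:,2],3)
t=Q[Q[:,2]<zt+.004];print('ring top rim ctr in tool',cv2.minEnclosingCircle((t[:,:2]*1000).astype(np.float32)))
for ph in (.001,.002,.003):
  pass
E
```

```text
[ 0.49633694 -0.06054013  0.35910832] 0.06847418322065996 [ 0.58387784  0.15455719 -1.1553824 ]
14541 [0.13044517 0.15538869 0.15957298 0.23247735 0.23396426]
ring top rim ctr in tool ((11.50123405456543, -0.22101783752441406), 41.026123046875)
```

View pics/h1.png

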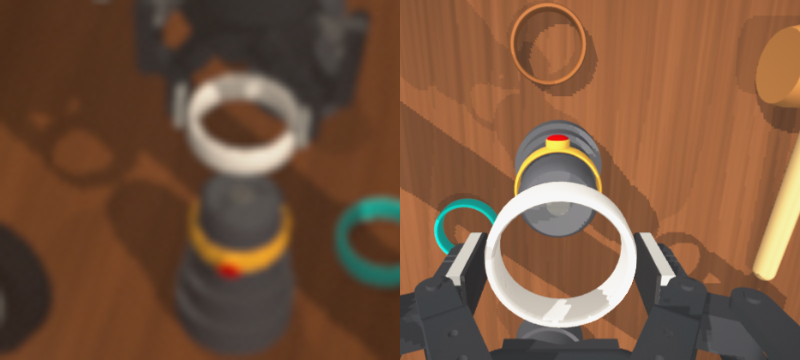

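Silver is in hand and red remains on A. Next I fit the held ring's centre in the tool frame.

```bash
python3 - <<'E'
from ctr import *
from scipy.optimize import least_squares
w=np.load('h1.npz');im=w['im'].astype(int);v,u=np.mgrid[:420,:560];o=ctrl.get_obs();d=w['d']
R0=Rn.from_quat(o['orientation']);T=R0.inv().apply((cloud(w,d)-o['ee_pos']).reshape(-1,3)).reshape(d.shape+(3,))
s=(im.min(2)>110)&(im.max(2)-im.min(2)<45)&(d<.2)&(np.abs(T[...,2]-.1565)<.003)
cs,_=cv2.findContours(s.astype(np.uint8),cv2.RETR_EXTERNAL,cv2.CHAIN_APPROX_NONE);cc=max(cs,key=len)[:,0]
zr=np.median(T[s][:,2]);z=o['ee_pos'][2]-zr
p=np.array([ray(w,q,z)[:2] for q in cc]); p=p[(np.abs(p[:,0]-o['ee_pos'][0])<.0335)]
f=least_squares(lambda q:np.hypot(*(p-q[:2]).T)-.03475,[.496,-.06],loss='soft_l1',f_scale=.001)
print(zr,len(p),'ring centre',f.x,'resid',np.std(f.fun),np.median(f.fun),'tcp',o['ee_pos'],'in tool x,y',R0.inv().apply(np.r_[f.x,0]-np.r_[o['ee_pos'][:2],0]))
B=np.array([.4871,-.2944]);print('shift world',B-f.x,'TCP target',o['ee_pos'][:2]+B-f.x)
t=np.r_[o['ee_pos'][:2]+B-f.x,.345];print(delta(t,R0))
E
```

```text
0.1549564336066266 458 ring centre [ 0.4975147  -0.06037808] resid 0.000407895496746816 -8.869478998673255e-05 tcp [ 0.49529346 -0.06030006  0.35603956] in tool x,y [-1.01356601e-04  2.22029351e-03  2.15273491e-06]
shift world [-0.0104147  -0.23402192] TCP target [ 0.48487876 -0.29432198]
(array([-7.798, -0.429,  0.347]), array([0., 0., 0.]))
```

send_rows([
  [-1.2,-0.07,0,0,0,0,80],
  [-2.5,-0.14,0,0,0,0,80],
  [-3.8,-0.21,0,0,0,0,80],
  [-5.1,-0.28,0,0,0,0,80],
  [-6.3,-0.35,0,0,0,0,80],
  [-7.2,-0.39,0,0,0,0,80],
  [-7.798,-0.42,0,0,0,0,80],
  [-7.798,-0.42,0.5,0,0,0,80],
  [-7.798,-0.42,1.0,0,0,0,80],
  [-7.798,-0.42,1.4,0,0,0,80],
  [-7.798,-0.42,1.4,0,0,0,80],
  [-7.798,-0.42,1.4,0,0,0,80],
])

```text
time_s: 7.4
ee_pos: [0.4847, -0.294, 0.3112]
orientation: [0.703, 0.711, 0.001, -0.003]
force: [-0.4, -0.6, -1.5]
width: 0.0685
```

```bash
cat > fit.py <<'E'
from ctr import *
from scipy.optimize import least_squares
import sys
o=ctrl.get_obs();c,im,d=shot('wrist');w=c;w={k:np.array(x) for k,x in c.items()};np.savez(sys.argv[1]+'.npz',im=im,d=d,**c);save(sys.argv[1]+'.png',im)
im=im.astype(int);R0=Rn.from_quat(o['orientation']);P=cloud(w,d);T=R0.inv().apply((P-o['ee_pos']).reshape(-1,3)).reshape(P.shape)
s=(im.min(2)>110)&(im.max(2)-im.min(2)<45)&(d<.2)&(np.abs(T[...,2]-.1565)<.003)
cs,_=cv2.findContours(s.astype(np.uint8),cv2.RETR_EXTERNAL,cv2.CHAIN_APPROX_NONE);cc=max(cs,key=len)[:,0]
z=o['ee_pos'][2]-.155
p=np.array([ray(w,q,z)[:2] for q in cc]); p=p[(np.abs(p[:,0]-o['ee_pos'][0])<.0335)]
f=least_squares(lambda q:np.hypot(*(p-q[:2]).T)-.03475,o['ee_pos'][:2],loss='soft_l1',f_scale=.001)
g=im.max(2);m=(np.hypot(P[...,0]-f.x[0],P[...,1]-f.x[1])<.027)&(np.abs(P[...,2]-.126)<.003)
med=np.median(g[m]);k=(m&(g>med+10)&(np.hypot(P[...,0]-f.x[0],P[...,1]-f.x[1])<.015)).astype(np.uint8)
n,l,st,ce=cv2.connectedComponentsWithStats(k);i=1+np.argmax(st[1:,4]);b=ray(w,ce[i],.126)[:2]
print('tcp',o['ee_pos'],'F',o['force'],o['width'],'ring',f.x,f.fun.std(),'disc px',ce[i],st[i],'B',b,'B by slab',(P[m][:,:2].min(0)+P[m][:,:2].max(0))/2)
e=np.r_[b-f.x,0];print('err mm world',e*1000,'tool units',R0.inv().apply(e)/.03)
E
python3 fit.py h2
```

```text
tcp [ 0.48473873 -0.294009    0.31122523] F [-0.3668183  -0.59464818 -1.50442722] 0.06847556930584851 ring [ 0.4851112  -0.29290303] 0.00033795223054512437 disc px [289.91822722 278.09051186] [ 262  254   52   47 1602] B [ 0.48931735 -0.29655166] B by slab [ 0.48674198 -0.29733435]
err mm world [ 4.20615113 -3.64862839  0.        ] tool units [-0.1230598   0.13893937 -0.00111536]
```

View pics/h2.png

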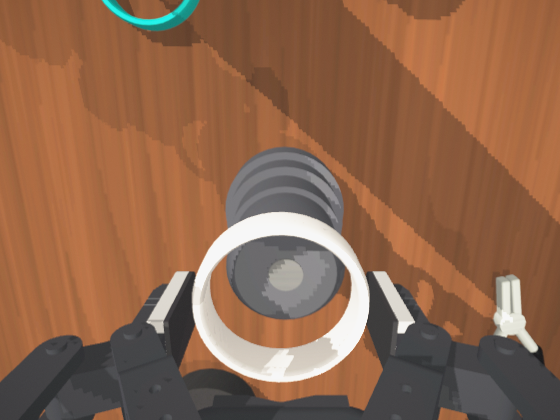

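The disc is at about (286,275), but a shadow spoiled the blob. I'll segment it by tint instead.

```bash
python3 - <<'E'
from ctr import *
w=np.load('h2.npz');im=w['im'].astype(int);v,u=np.mgrid[:420,:560]
for p in [(275,286),(270,292),(282,280),(275,260),(262,275),(275,310),(300,300)]: print(p,im[p])
t=(im[...,0]-im[...,2]);print(t[275,255:320:4])
m=((u-286)**2+(v-275)**2<24**2); 
for th in (4,6,8,10):
    k=m&(t>=th); print(th,k.sum(),u[k].mean(),v[k].mean(),(u[k].min()+u[k].max())/2,(v[k].min()+v[k].max())/2,ray(w,(u[k].mean(),v[k].mean()),.126))
w=np.load('b1.npz');print(ray(w,(270.95,221.06),.126))
E
```

```text
(275, 286) [176 173 163]
(270, 292) [176 173 165]
(282, 280) [177 174 166]
(275, 260) [107 106 108]
(262, 275) [118 116 114]
(275, 310) [144 142 144]
(300, 300) [135 134 135]
[ 0  0 -1  0 10 11 10 11 12 12 12 12  6  2 -1 -1  0]
4 897 285.4626532887402 274.520624303233 285.5 274.5 [ 0.48723668 -0.2947556   0.126     ]
6 870 285.483908045977 274.55057471264365 285.5 274.5 [ 0.48724667 -0.29477071  0.126     ]
8 811 285.7854500616523 274.7768187422935 285.5 274.5 [ 0.48738697 -0.29488411  0.126     ]
10 697 286.4390243902439 275.2553802008608 285.5 274.5 [ 0.48769115 -0.29512403  0.126     ]
[ 0.48709305 -0.29446502  0.126     ]
```

send_rows([
  [-0.064,0.07,0,0,0,0,80],
  [-0.064,0.07,0,0,0,0,80],
  [-0.064,0.07,0.2,0,0,0,80],
  [-0.064,0.07,0.4,0,0,0,80],
  [-0.064,0.07,0.6,0,0,0,80],
  [-0.064,0.07,0.8,0,0,0,80],
  [-0.064,0.07,0.95,0,0,0,80],
  [-0.064,0.07,0.95,0,0,0,80],
])

```text
time_s: 8.12
ee_pos: [0.4868, -0.2955, 0.2828]
orientation: [0.703, 0.711, 0.001, -0.003]
force: [-0.3, 2.6, -3.3]
width: 0.0686
```

send_rows([
  [0.02,0,0.15,0,0,0,80],
  [0.02,0,0.3,0,0,0,80],
  [0.02,0,0.45,0,0,0,80],
  [0.02,0,0.6,0,0,0,80],
  [0.02,0,0.75,0,0,0,80],
  [0.02,0,0.82,0,0,0,80],
  [0.02,0,0.82,0,0,0,80],
])

```text
time_s: 8.7
ee_pos: [0.4871, -0.2952, 0.259]
orientation: [0.703, 0.711, 0.001, -0.002]
force: [-1.3, 3.9, -2.6]
width: 0.0686
```

send_rows([
  [0,0,0.03,0,0,0,80],
  [0,0,0.03,0,0,0,0],
  [0,0,0.03,0,0,0,0],
  [0,0,0.03,0,0,0,0],
  [0,0,0.03,0,0,0,0],
  [0,0,-0.8,0,0,0,0],
  [0,0,-2.0,0,0,0,0],
  [0,0,-3.2,0,0,0,0],
  [0,0,-4.0,0,0,0,0],
  [0,0,-4.0,0,0,0,0],
])

```text
time_s: 9.53
ee_pos: [0.4887, -0.2971, 0.3865]
orientation: [0.703, 0.711, 0.002, 0.006]
force: [0.9, 0.3, -0.1]
width: 0.0852
```

```bash
python3 - <<'E'
from ctr import *
o=ctrl.get_obs();c,im,d=shot('wrist');P=cloud(c,d);i=im.astype(int);np.savez('b2.npz',im=im,d=d,**c);save('b2.png',im)
s=(i.min(2)>120)&(i.max(2)-i.min(2)<45)&(np.hypot(P[...,0]-.487,P[...,1]+.2947)<.042)&(P[...,2]>.05)&(P[...,2]<.13)
print(o['ee_pos'],o['width'],'silver z pct',np.percentile(P[s][:,2],[5,25,50,75,95]),s.sum())
for sg in((P[...,1]>-.28),(P[...,1]<-.31),(P[...,0]>.5),(P[...,0]<.475)): print(np.percentile(P[s&sg][:,2],80))
print(delta([.496,-.0625,.38],pose(90.5,0)))
E
```

```text
[ 0.48874583 -0.29709335  0.38647286] 0.08523396109761856 silver z pct [0.05482413 0.10253091 0.12532019 0.12606646 0.12686506] 6489
0.12548619954261378
0.12621819287451394
0.12595340117596174
0.1258810177301624
(array([7.801, 0.343, 0.098]), array([0.064, 0.029, 0.016]))
```

```bash
python3 - <<'E'
from ctr import *
w=np.load('b2.npz');P=cloud(w,w['d']);i=w['im'].astype(int);r=np.hypot(P[...,0]-.4872,P[...,1]+.2947);az=np.degrees(np.arctan2(P[...,1]+.2947,P[...,0]-.4872))
s=(i.min(2)>120)&(r>.0305)&(r<.0345)&(P[...,2]>.05)
for a in range(-180,180,45):
    q=P[s&(az>=a)&(az<a+45)][:,2]; print(a,len(q),np.percentile(q,[50,90]).round(4) if len(q) else '')
E
```

```text
-180 87 [0.1025 0.1035]
-135 1 [0.1014 0.1014]
-90 13 [0.1029 0.1034]
-45 131 [0.1028 0.1036]
0 245 [0.1024 0.1035]
45 397 [0.1002 0.1033]
90 394 [0.0994 0.103 ]
135 225 [0.1022 0.1034]
```

send_rows([
  [1.2,0.05,0.1,0,0,0,0],
  [2.5,0.1,0.1,0,0,0,0],
  [3.8,0.15,0.1,0,0,0,0],
  [5.1,0.2,0.1,0,0,0,0],
  [6.3,0.25,0.1,0,0,0,0],
  [7.2,0.3,0.1,0,0,0,0],
  [7.76,0.3,0.1,0,0,0,0],
  [7.76,0.3,0.1,0,0,0,0],
  [7.76,0.3,0.1,0,0,0,0],
])

```text
time_s: 10.33
ee_pos: [0.4937, -0.0624, 0.3766]
orientation: [0.703, 0.712, 0.0, -0.001]
force: [-0.3, -0.3, 0.0]
width: 0.0856
```

```bash
python3 - <<'E'
from ctr import *
from scipy.optimize import least_squares
o=ctrl.get_obs();c,im,d=shot('wrist');w={k:np.array(x) for k,x in c.items()};np.savez('a2.npz',im=im,d=d,**c);save('a2.png',im)
P=cloud(w,d);i=im.astype(int);v,u=np.mgrid[:420,:560];print(o['ee_pos'],o['orientation'],o['width'])
t=i[...,0]-i[...,2];near=np.hypot(P[...,0]-.496,P[...,1]+.0625)
k=(near<.012)&(t>=5)&(np.abs(P[...,2]-.126)<.004);print('disc',k.sum(),ray(w,(u[k].mean(),v[k].mean()),.126))
r=(i[...,0]>110)&(i[...,1]<60)&(i[...,2]<60)&(near<.06)&(P[...,2]>.07);print('red',r.sum(),u[r].mean(),v[r].mean(),P[r].mean(0),P[r].min(0),P[r].max(0))
g=(i[...,0]-i[...,2]>60)&(i[...,1]>90)&(np.abs(P[...,2]-.103)<.0035)&(near>.025)&(near<.0355);Q=P[g]
f=least_squares(lambda q:np.hypot(*(Q[:,:2]-q[:2]).T)-.0315,[.496,-.0625],loss='soft_l1',f_scale=.001);print('gold',len(Q),f.x,f.fun.std(),np.median(Q[:,2]))
e=P[r].mean(0)[:2]-f.x;print('heading',np.degrees(np.arctan2(e[1],e[0])),np.hypot(*e))
E
```

```text
[ 0.49369229 -0.06241116  0.37660415] [ 7.02639991e-01  7.11544331e-01  3.11670923e-04 -1.26958256e-03] 0.08556752933922179
disc 488 [ 0.49609913 -0.06255227  0.126     ]
red 93 282.7956989247312 153.19354838709677 [ 0.49528568 -0.02197818  0.09925974] [ 0.48805898 -0.02328354  0.09522284] [ 0.50284063 -0.02065265  0.10284932]
gold 775 [ 0.49616882 -0.06131242] 0.0010014421413640688 0.10189541339364619
heading 91.28620661648051 0.0393441517041184
```

View pics/a2.png

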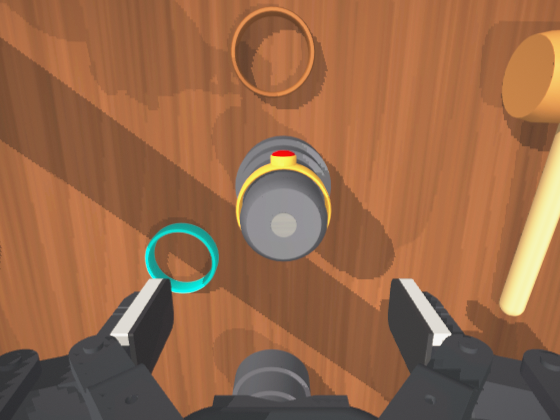

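Silver is fully down on B, with its top rim at 103 mm all round. Red is alone on A and its stone heads about 91.2°. Now the red grasp.

send_rows([
  [0.02,0.06,1.2,0,0,-0.12,0],
  [0.02,0.06,2.4,0,0,-0.12,0],
  [0.02,0.06,3.4,0,0,-0.12,0],
  [0.02,0.06,4.06,0,0,-0.12,0],
  [0.02,0.06,4.06,0,0,-0.12,0],
  [0.02,0.06,4.06,0,0,-0.12,90],
  [0.02,0.06,4.06,0,0,-0.12,90],
  [0.02,0.06,4.06,0,0,-0.12,90],
  [0.02,0.06,4.06,0,0,-0.12,90],
  [0.02,0.06,4.06,0,0,-0.12,90],
  [0.02,0.06,4.06,0,0,-0.12,90],
], newtons=40)

```text
time_s: 11.3
ee_pos: [0.4961, -0.0624, 0.2568]
orientation: [0.699, 0.715, 0.001, 0.0]
force: [-0.7, -2.2, 2.3]
width: 0.065
```

send_rows([
  [0,0,-0.1,0,0,0,90],
  [0,0,-0.3,0,0,0,90],
  [0,0,-0.6,0,0,0,90],
  [0,0,-1.0,0,0,0,90],
  [0,0,-1.6,0,0,0,90],
  [0,0,-2.2,0,0,0,90],
  [0,0,-2.8,0,0,0,90],
  [0,0,-3.5,0,0,0,90],
  [0,0,-4.0,0,0,0,90],
  [0,0,-4.0,0,0,0,90],
  [0,0,-4.0,0,0,0,90],
])

```text
time_s: 12.22
ee_pos: [0.4958, -0.0621, 0.3767]
orientation: [0.699, 0.715, 0.002, -0.0]
force: [-0.2, -0.0, -1.7]
width: 0.065
```

```bash
cat > red.py <<'E'
from ctr import *
from scipy.optimize import least_squares
import sys
o=ctrl.get_obs();c,im,d=shot('wrist');w={k:np.array(x) for k,x in c.items()};np.savez(sys.argv[1]+'.npz',im=im,d=d,**c);save(sys.argv[1]+'.png',im)
R0=Rn.from_quat(o['orientation']);P=cloud(w,d);T=R0.inv().apply((P-o['ee_pos']).reshape(-1,3)).reshape(P.shape);i=im.astype(int);v,u=np.mgrid[:420,:560]
print(o['ee_pos'],o['width'],o['force'],o['orientation'])
rc=np.hypot(T[...,0],T[...,1]);base=(d<.22)&(T[...,2]>.14)&(T[...,2]<.19)&(rc<.055)
r=base&(i[...,0]>100)&(i[...,1]<60)&(i[...,2]<60);Q=T[r];print('red px',r.sum(),u[r].mean(),v[r].mean(),'tool mean',Q.mean(0),'range',Q.min(0),Q.max(0))
g=base&(i[...,0]-i[...,2]>60)&(i[...,1]>80)&(rc<.036);Q=T[g];zt=np.percentile(Q[:,2],[2,5,10,25]);print('gold',len(Q),'z',zt)
t=Q[Q[:,2]<zt[1]+.0025];f=least_squares(lambda q:np.hypot(t[:,0]-q[0],t[:,1]-q[1])-.0315,[0,0],loss='soft_l1',f_scale=.001);print('ctr tool',f.x,f.fun.std(),len(t))
A=np.linalg.lstsq(np.c_[t[:,:2],np.ones(len(t))],t[:,2],rcond=None)[0];print('rim slope deg about y,x',np.degrees(A[:2]),A[2])
E
python3 red.py r1
```

```text
[ 0.49575314 -0.06206952  0.3767375 ] 0.06501259129512708 [-0.15937867 -0.01334851 -1.71682001] [ 6.98883582e-01  7.15233163e-01  1.80467049e-03 -6.42371075e-05]
red px 498 280.4738955823293 200.6987951807229 tool mean [0.04111299 0.00076562 0.1587575 ] range [ 0.03932194 -0.00675662  0.15326033] [0.04257083 0.00831098 0.16631907]
gold 8843 z [0.15341822 0.15374786 0.15412352 0.15500086]
ctr tool [0.00173988 0.00076879] 0.000836601451148121 3663
rim slope deg about y,x [0.07470975 0.02788318] 0.15474035427013783
```

View pics/r1.png

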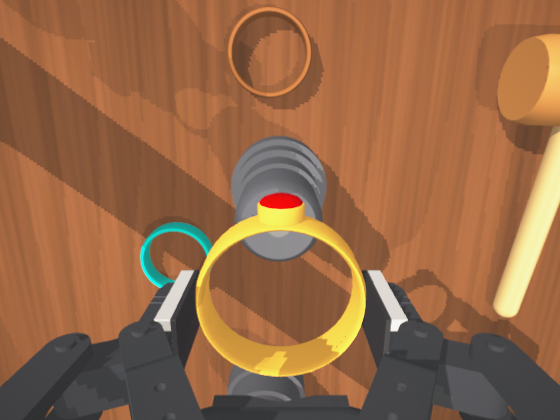

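Red is held level, with the stone in line with tool x. Now I compute the presentation pose, plus a waypoint 70 mm back.

```bash
python3 - <<'E'
from h import *
n=np.array([.30607,.91873,.24953]);L=np.array([.5890,.1464,.2785])-.00265*n;F=L-.1*n
R=pose(np.degrees(np.arctan2(n[1],n[0])),np.degrees(np.arcsin(n[2])))
t=F-R.apply([.0427,.0008,.163]);print('lens',L,'F',F,'tcp',t);np.savez('goal.npz',F=F,t=t,q=R.as_quat())
for b in (.07,0): print(b,delta(t-b*n,R))
print(ctrl.get_obs()['joints'])
E
```

```text
lens [0.58818891 0.14396537 0.27783875] F [0.55758191 0.05209237 0.25288575] tcp [ 0.5308983  -0.02547272  0.40007465]
0.07 (array([-0.935,  0.449, -0.238]), array([-0.421,  2.354,  3.273]))
0 (array([ 1.193,  1.212, -0.813]), array([-0.421,  2.354,  3.273]))
[-0.26520144  0.18143757  1.70857923  0.00323477  1.25261897 -0.28928824]
```

send_rows([
  [-0.4,0.2,-0.12,-0.1,0.5,0.7,90],
  [-0.935,0.449,-0.238,-0.2,1.2,1.6,90],
  [-0.935,0.449,-0.238,-0.32,1.8,2.5,90],
  [-0.935,0.449,-0.238,-0.421,2.354,3.273,90],
  [-0.935,0.449,-0.238,-0.421,2.354,3.273,90],
  [-0.4,0.64,-0.38,-0.421,2.354,3.273,90],
  [0.2,0.86,-0.54,-0.421,2.354,3.273,90],
  [0.8,1.07,-0.7,-0.421,2.354,3.273,90],
  [1.193,1.212,-0.813,-0.421,2.354,3.273,90],
  [1.193,1.212,-0.813,-0.421,2.354,3.273,90],
  [1.193,1.212,-0.813,-0.421,2.354,3.273,90],
  [1.193,1.212,-0.813,-0.421,2.354,3.273,90],
])

```text
time_s: 13.27
ee_pos: [0.5308, -0.0259, 0.3993]
orientation: [0.805, 0.581, 0.101, -0.074]
force: [-1.1, -0.5, -0.4]
width: 0.065
```

```bash
python3 red.py r2; python3 - <<'E'
from ctr import *
g=np.load('goal.npz');o=ctrl.get_obs();print('resid',delta(g['t'],Rn.from_quat(g['q'])),'F',g['F'])
a=[]
for n in('side','scene'):
    c,im,d=shot(n);P=cloud(c,d);i=im.astype(int);m=(i[...,0]>110)&(i[...,1]<60)&(i[...,2]<60)&(np.linalg.norm(P-g['F'],axis=-1)<.05);print(n,'red',m.sum(),P[m].mean(0) if m.any() else '')
    for k in('red_bangle_stone','red_bangle_center','lens','plain_bangle_center'):
        for r in spotter.landmark_of(n,k)[:3]: print(n,k,np.round(r['at'],4),round(r['p'],2))
    p=px(c,[.57,.08,.26]).astype(int);h=45;a.append(cv2.resize(im[p[1]-h:p[1]+h,p[0]-h:p[0]+h],(400,400),interpolation=cv2.INTER_CUBIC))
save('fin.png',np.hstack(a))
w=np.load('r2.npz')
E
```

```text
[ 0.53084207 -0.0258504   0.39926294] 0.06499955878537972 [-1.0838425  -0.51293303 -0.41299837] [ 0.80450046  0.58070184  0.10078573 -0.07352974]
red px 541 280.80591497227357 200.46950092421443 tool mean [0.04126547 0.0006517  0.15932947] range [ 0.03942688 -0.00699068  0.1543111 ] [0.04277548 0.00846034 0.1677299 ]
gold 8738 z [0.15359318 0.15391502 0.15429234 0.15518378]
ctr tool [0.00186696 0.0005745 ] 0.0008078529602056945 3589
rim slope deg about y,x [0.01867319 0.07264913] 0.15491863545526083
resid (array([ 0.026, -0.006, -0.018]), array([-0.012,  0.016,  0.002])) F [0.55758191 0.05209237 0.25288575]
side red 21 [0.55711975 0.05252897 0.25184262]
side red_bangle_stone [0.5568 0.0496 0.2546] 0.81
side red_bangle_center [0.541  0.0118 0.2431] 0.83
side lens [0.5887 0.1434 0.2744] 0.75
side plain_bangle_center [0.4898 0.0474 0.0126] 0.61
side plain_bangle_center [ 0.3985 -0.1408  0.0093] 0.6
side plain_bangle_center [ 0.4867 -0.2914  0.0906] 0.41
scene red 6 [0.55662691 0.04803678 0.2527061 ]
scene red_bangle_stone [0.5547 0.0479 0.2528] 0.62
scene red_bangle_center [0.5441 0.0137 0.2404] 0.69
scene lens [0.5841 0.1422 0.2797] 0.82
scene plain_bangle_center [ 0.4881 -0.2947  0.098 ] 0.68
scene plain_bangle_center [0.4871 0.0486 0.0105] 0.5
scene plain_bangle_center [0.7338 0.0302 0.0025] 0.41
```

View pics/fin.png

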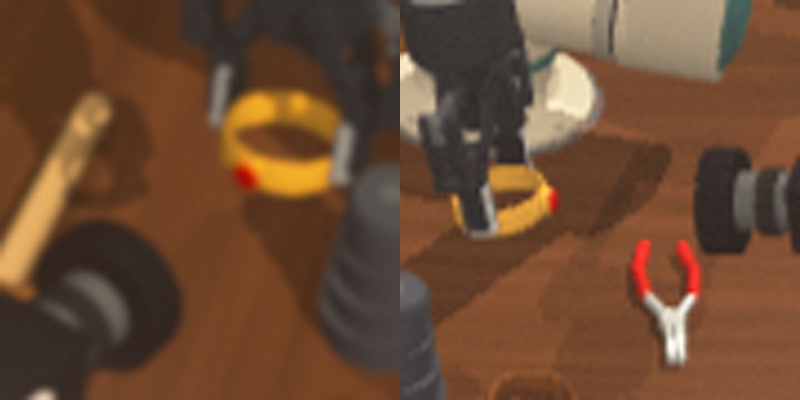

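The stone is at about (245,178) in the left half and (553,200) in the right half, facing the lens. All measurements agree with the focus point within a few mm. I'll settle, check once more and hand in.

send_rows([
  [0.02,0,-0.01,0,0,0,90],
  [0.02,0,-0.01,0,0,0,90],
  [0.02,0,-0.01,0,0,0,90],
  [0.02,0,-0.01,0,0,0,90],
  [0.02,0,-0.01,0,0,0,90],
  [0.02,0,-0.01,0,0,0,90],
])

```text
time_s: 14.32
ee_pos: [0.5314, -0.0253, 0.4006]
orientation: [0.805, 0.58, 0.102, -0.073]
force: [0.3, -0.1, -0.5]
width: 0.0647
```

```bash
python3 - <<'E'
from h import *
g=np.load('goal.npz');o=ctrl.get_obs();print(delta(g['t'],Rn.from_quat(g['q'])),np.abs(o['qd']).max(),o['width'],o['force'],o['time_s']);print(close_job())
E
```

```text
(array([-0.016, -0.013,  0.014]), array([ 0.002,  0.004, -0.   ])) 0.002808816079557615 0.06467478302264623 [ 0.25739788 -0.06910591 -0.49232784] 14.3167
the job is handed in; nothing more can be done
None
```

I moved the silver bangle onto the empty mandrel and handed the job in while holding the red-stone bangle in front of the inspection camera, at 14.3 s of the 51 s allowed. `close_job` gave no verdict.

- **Silver bangle:** it sits fully down on mandrel_b. The wrist camera put its upper rim at about 103 mm all round, which is a centre height of 94 mm.
- **Red-stone bangle:** I lifted it straight off and held it with the stone at the focus point. The lens axis was measured at heading 71.6° and 14.4° of tilt, 100 mm from the glass.
- **Final pose:** the last check was within 1 mm and 0.1° of the pose I planned. The arm was still and outside force was under 1 N. The band's rim was level to 0.1° in the gripper on the wrist check just before.
- **Disagreements:** stone readings from the side and scene cameras were within about 5 mm of the focus point; the largest gap, about 5 mm, came from the scene detector. The finger opening read about 1 mm under each band's size, and I put that down to the sensor or soft pads.
- **Not checked:** I took no close picture of the lens from the final pose, because the wrist camera cannot see it from there. I also did not re-measure where the mandrels, tools and camera stand stood afterwards; I felt only a few newtons there.

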